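# Clear the mug and slide the coaster off the counter into the caddy

## Robot

A 6-joint arm with a two-finger parallel gripper is mounted at the origin on the work surface. World frame = base frame: x ahead of the robot, y to its left, z up, the work surface at z = 0. Lengths are in m, angles in rad, forces in N, time in s.
With the tool pointing down it reaches from about 0.35 to 0.925 m from the base axis. Payload 6.4 kg.
Tool frame: the origin (TCP) lies between the finger pads; the fingertips stand 11 mm ahead of it and the grasp point (between the pads) lies 8 mm behind it; z points along the fingers, y is the line along which they close (so a half turn about z gives the same grasp; the last joint's range is limited). The gripper opens to 94 mm and grips with 3 to 60 N. Pads are 16 mm wide; open, the fingers measure 119 mm over their backs; the gripper's body (75 mm by 177 mm) begins 78 mm behind the grasp point.
Start: joints at [0.984, 0.245, 1.558, -0, 1.339, -0.174], TCP at [0.261, 0.595, 0.216] pointing down, gripper open.
Joint ranges: [-3.13, 3.13], [-1.02, 2.26], [0.13, 2.54], [-0.95, 4.09], [0.21, 2.88], [-2.74, 2.74]. Speed limits (rad/s): [2.57, 2.57, 3.14, 3.14, 3.14, 3.14].

## Interface

Orientations are given as a unit quaternion [w, x, y, z].
In Python, from cell import bot, get_image gives the robot as it stands. The module is installed in compiled form; this text tells all that it offers. Calls block until the motion is done:
- bot.move_ptp(position, orientation): joint-space move of the TCP to a pose.
- bot.move_straight(position, ori=None, max_speed=0.15, guard=None): straight line of the TCP; ori=None keeps the orientation; max_speed is the mean speed in m/s. With guard (N) it stops when the force on the tool has changed by that much, and returns True; else False.
- bot.set_joints(angles): joint-space move.
- bot.set_gripper(opening, f_grip=None): finger opening in m; f_grip is the grip in N (None keeps the last); returns when the fingers have stopped.
- bot.dwell(seconds).
- bot.inverse_kinematics(position, orientation): joint angles nearest the present ones, or None.
- bot.sense(): the state.
- get_image(name): name is "scene" or "side" or "wrist"; returns a dict with "img" (420x560x3 uint8, red, green, blue), "range_z" (420x560 float32, m along the optical axis (not along the pixel's ray), 0 where there is no reading), "K" (3x3 intrinsics, pixels), "R" (3x3) and "t" (3): a world point X has camera coordinates R X + t; the wrist camera has in their place "hand_eye" (4x4, takes a point from camera to tool coordinates, whose origin is the TCP and whose axes are the flange's). Camera axes: x right, y down, z forward; pixel columns grow to the right and rows downward; lengths in m; the calibration is good to about 2 mm. A picture is of the moment at which its call begins: read the wrist's pose just before it.
A pose or a line that the arm cannot do raises bot.PlanningError and nothing moves.
- bot.hand_in(): hands the job in; it is judged then, once.
The state is a dict: "t": time; "q": joint angles; "joint_vel": joint speeds; "joint_efforts": joint torques, N m; "tcp_pos": TCP position; "tool_rot": TCP orientation; "ft_force": force on the tool from outside, world axes, zero at the start; "wrist_torque": the same for the moment, N m; "gripper_width": finger opening in m; "gripper_force": force on a finger pad.
Only numpy, scipy, OpenCV 4.12 (cv2) and the standard library are available. Lean on these libraries where they do the work, as an engineer would, in place of code of your own. Each camera call takes 0.05 s, during which the arm holds its last target. There are 200 camera calls.

## Task

Move the mug, kept upright, from the wooden coaster to the middle of the round tray and let go of it. Then press gently on the coaster, slide it along the counter out of its three-sided dock without lifting it, and push it over the counter's edge so that it drops into the caddy hanging below. Leave everything else where it stands.

Things in the scene. Friction and masses are not known exactly. Their poses are not given: they have to be found in the camera images.
- mug: white mug, outside diameter 62 mm straight-sided, 75 mm high, wall 4 mm, 0.13 to 0.25 kg, standing on the coaster. Origin: centre of its underside. The handle sticks out 37 mm towards its own +y; the sides towards its +x and -x are bare.
- coaster: flat square hardwood coaster, 90 x 90 x 10 mm, 0.06 to 0.11 kg, loose on the counter (height 0) in the dock. Origin: centre of its underside; top 10 mm above. Too wide for the gripper; it slides along with a fingertip pressed lightly on its top (5 to 12 N is plenty: fingertips grip it better than the counter does). Its finish is spoilt by more than 30 N from the fingers.
- dock: low steel dock fixed round the coaster: rails 10 mm wide, 14 mm high (4 mm above the coaster's top) at the back (robot's side) and both sides, no floor. Origin: centre of the coaster's place, on the counter; +x points out of the open side. Inner faces: back x = -48 mm, sides y = +-47.5 mm; side rails end at x = +30 mm, so a coaster centre beyond x = 75 mm is clear. Gaps too narrow for a finger.
- tray: round flat aluminium tray fixed on the counter, diameter 120 mm, 6 mm high, no rim, left or right of the dock. Origin: centre of its underside (its top is 6 mm above).
- caddy: open white metal caddy hanging outside the counter's far edge: 174 (x) by 300 (y) by 150 mm deep, walls 4 mm. Origin: centre of its mouth at rim height, 12 mm below the counter top; axes as the world's. The counter's edge is a line along y, 90 mm on the robot's side of this origin. Two thin straps (14 mm wide, 3 mm high) reach 31 mm over the counter at y = +-141 mm from the origin.
- jar: small glass jar with a screw lid, 52 mm wide, 80 mm high; a bystander, origin at the centre of its underside.
- shaker: steel shaker, 40 mm wide, 72 mm high; a bystander, origin at the centre of its underside.
- bowl: small bowl, 96 mm wide, 42 mm high; a bystander, origin at the centre of its underside.
- pod: coffee pod, 52 mm wide, 43 mm high; a bystander, origin at the centre of its underside.
- spoon: teaspoon, 130 mm, lying flat; a bystander, origin at the centre of its underside (lying).
- tin: round steel tin, 60 mm wide, 70 mm high; a bystander, origin at the centre of its underside.
- cup: cup without a handle, 68 mm wide, 60 mm high; a bystander, origin at the centre of its underside.
Mind the look-alikes: they are no part of the job. Of the things shaped like the coaster, the dark wooden one is meant.

How it is judged:
By the outcome, as a careful person would: the job done as asked, in the order asked, and still so for the second after the job is handed in, with the robot touching nothing.
It also fails if it takes over 72 s, if anything falls off the work surface, if the arm or the gripper's body presses on something with over 40 N, if the wrist force passes 120 N, or if a joint passes its speed limit or range.

## Working session

There is one attempt and no reset: what is moved stays moved. The work goes in short steps, each a Python script; the robot and the scene stay as the last script left them, time stands still between calls to the robot, and variables do not carry over. Pictures are saved under pics/ and viewed, at most 10 in all, crops included, and the job is handed in when it is done.

```bash
mkdir -p pics; cat > h.py <<'E'
import numpy as np, cv2
from scipy.spatial.transform import Rotation as Ro
from cell import bot, get_image
def grab(n):
    s=bot.sense(); d=get_image(n)
    if 'hand_eye' in d:
        q=s['tool_rot']; T=np.eye(4); T[:3,:3]=Ro.from_quat([q[1],q[2],q[3],q[0]]).as_matrix(); T[:3,3]=s['tcp_pos']
        M=T@np.array(d['hand_eye']); d['Rw'],d['c']=M[:3,:3],M[:3,3]
    else:
        d['Rw']=np.array(d['R']).T; d['c']=-d['Rw']@np.array(d['t'])
    return d
def ray(d,u,v): return d['Rw']@np.linalg.solve(d['K'],[u,v,1.])
def onz(d,u,v,z):
    r=ray(d,u,v); return d['c']+r*(z-d['c'][2])/r[2]
def cloud(d):
    v,u=np.mgrid[:420,:560]; z=d['range_z']
    P=np.stack([u,v,np.ones_like(u)],-1)@np.linalg.inv(d['K']).T*z[...,None]
    W=P@d['Rw'].T+d['c']; W[z<=0]=np.nan; return W
def save(d,n): cv2.imwrite('pics/'+n,cv2.cvtColor(d['img'],cv2.COLOR_RGB2BGR))
def down(yaw): # tool z down, tool y at angle yaw from world y
    q=(Ro.from_euler('z',yaw)*Ro.from_euler('x',np.pi)).as_quat(); return [q[3],q[0],q[1],q[2]]
E
python3 - <<'E'
from h import *
s=bot.sense(); print(s)
ims=[]
for n in ['scene','side','wrist']:
    d=grab(n); np.savez('pics/'+n,**{k:d[k] for k in('img','range_z','K','Rw','c')}); save(d,n+'0.png'); print(n,d['c'].round(3),d['Rw'].round(2).tolist())
E
```

```text
{'t': 0.0, 'q': array([ 9.83881245e-01,  2.45794300e-01,  1.55902745e+00,  7.01397732e-06,
        1.33872943e+00, -1.74112231e-01]), 'joint_vel': array([ 0.00059559,  0.00097194,  0.00080548,  0.00018237, -0.00138305,
        0.00016315]), 'joint_efforts': array([-4.43565432e-05, -4.15859306e+01, -3.14588857e+01,  6.84530265e-02,
        3.35644023e-02, -1.70724429e-04]), 'tcp_pos': array([0.26042975, 0.59489425, 0.21535079]), 'tool_rot': array([-3.66863671e-04,  2.04939735e-01,  9.78774104e-01, -9.07952394e-04]), 'ft_force': array([ 0.72459466, -0.0395988 ,  0.00841143]), 'wrist_torque': array([ 0.00700947, -0.00459715, -0.00133598]), 'gripper_force': 0.0, 'gripper_width': 0.09412726985983823}
scene [ 1.263 -0.406  1.025] [[0.47, 0.67, -0.58], [0.88, -0.34, 0.32], [0.02, -0.66, -0.75]]
side [ 0.462 -0.575  0.76 ] [[1.0, -0.02, 0.01], [-0.02, -0.79, 0.62], [-0.01, -0.62, -0.79]]
wrist [0.185 0.628 0.384] [[0.4, 0.88, 0.26], [0.92, -0.39, -0.12], [-0.0, 0.28, -0.96]]
```

View pics/scene0.png

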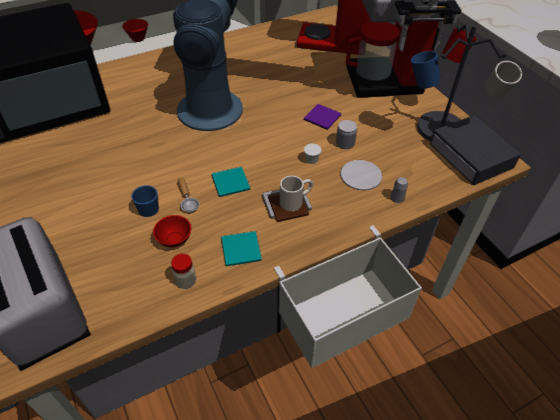

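View pics/side0.png

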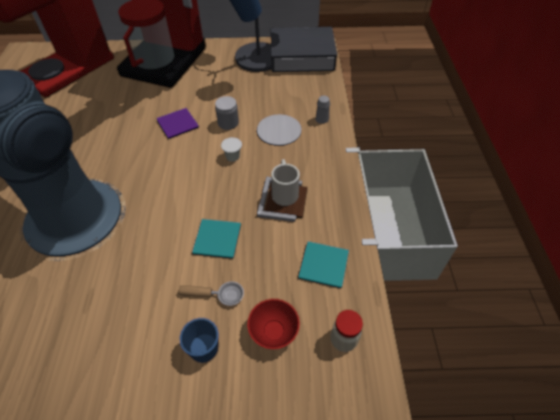

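The mug stands on a dark wooden square at scene (288,203) and side (288,200), inside a steel U that opens to +x. Its handle points to +y: scene (307,186), side (284,165). The round tray is at scene (361,175) and side (279,130).

The coaster look-alikes are teal at scene (230,181), teal at (241,248) and purple at (322,116). None of them is dark wood, so the brown one under the mug is meant. I'll confirm that in a crop.

```bash
python3 - <<'E'
from h import *
D={n:dict(np.load(f'pics/{n}.npz')) for n in('scene','side')}
px={'mug':((290,190),(286,180)),'tray':((361,175),(279,130)),'shaker':((400,186),(323,105)),'pod':((313,153),(231,148)),'tin':((347,132),(227,110)),'teal1':((241,248),(325,264)),'bowl':((172,232),(274,325)),'strapL':((377,231),(352,150)),'strapR':((281,272),(370,242))}
for i,n in enumerate(('scene','side')):
    d=D[n]; W=cloud(d)
    print(n)
    for k,v in px.items():
        u,w=v[i]; print(k,np.nanmedian(W[w-1:w+2,u-1:u+2].reshape(-1,3),0).round(3))
    # mug rim: points at height 0.078-0.09 near mug
    c=W[px['mug'][i][1],px['mug'][i][0]]
    near=(np.hypot(W[...,0]-c[0],W[...,1]-c[1])<.07)
    m=near&(W[...,2]>.078); P=W[m]; print('rim',P.max(0),P.min(0),len(P))
    # tray
    hsv=cv2.cvtColor(d['img'],cv2.COLOR_RGB2HSV)
    m=((hsv[...,1]<70)&(hsv[...,2]>90)).astype(np.uint8)
    n_,L,S,C=cv2.connectedComponentsWithStats(m); u,w=px['tray'][i]; l=L[w,u]
    cn=max(cv2.findContours((L==l).astype(np.uint8),0,2)[0],key=cv2.contourArea)
    Q=np.array([onz(d,*p[0],.006) for p in cn]); (x,y),r=cv2.minEnclosingCircle(Q[:,:2].astype(np.float32)); print('tray',x,y,r,'h',np.nanmedian(W[L==l][:,2]))
    # brown coaster
    m=((hsv[...,2]<100)&(hsv[...,1]>90)&(W[...,2]>.002)&(W[...,2]<.02)&near)
    P=W[m]; print('brown',len(P),P.min(0).round(3),P.max(0).round(3),np.median(P,0).round(3))
    # counter edge
    a=[W[w,u] for w,u in np.argwhere((abs(W[...,2])<.004))]; a=np.array(a); b=a[(abs(a[:,1]-c[1])<.1)]; print('edge x',np.percentile(b[:,0],[99,99.9]))
a=D['scene']['img'][140:260,210:420]; b=D['side']['img'][110:230,220:400]
im=np.hstack([cv2.resize(a,None,fx=2,fy=4/2),cv2.resize(b,(360,240))]); cv2.imwrite('pics/crop1.png',im[...,::-1])
E
```

```text
scene
mug [0.461 0.048 0.032]
tray [0.483 0.271 0.004]
shaker [0.606 0.304 0.06 ]
pod [0.372 0.172 0.042]
tin [0.36  0.293 0.065]
teal1 [ 0.564 -0.145  0.01 ]
bowl [ 0.434 -0.282  0.007]
strapL [0.668 0.196 0.002]
strapR [ 0.669 -0.086  0.002]
rim [0.51879159 0.06923657 0.08832342] [0.45397759 0.00915763 0.07809203] 147
tray 0.47946053743362427 0.2720455527305603 0.06102064251899719 h 0.004741594276512218
brown 298 [ 0.437 -0.016  0.002] [0.53  0.076 0.015] [0.491 0.009 0.009]
edge x [0.67673803 0.68041888]
side
mug [0.492 0.068 0.032]
tray [0.48  0.269 0.007]
shaker [0.597 0.302 0.061]
pod [0.36  0.166 0.044]
tin [0.346 0.286 0.065]
teal1 [ 0.564 -0.145  0.012]
bowl [ 0.457 -0.271  0.005]
strapL [0.666 0.19  0.003]
strapR [ 0.668 -0.091  0.003]
rim [0.51889015 0.07349886 0.08807241] [0.45914477 0.00955496 0.07800277] 224
tray 0.478378027677536 0.2746323049068451 0.0634317621588707 h 0.006582950384324104
brown 325 [ 0.444 -0.     0.007] [0.539 0.07  0.015] [0.51  0.022 0.011]
edge x [0.67552015 0.6808625 ]
```

View pics/crop1.png

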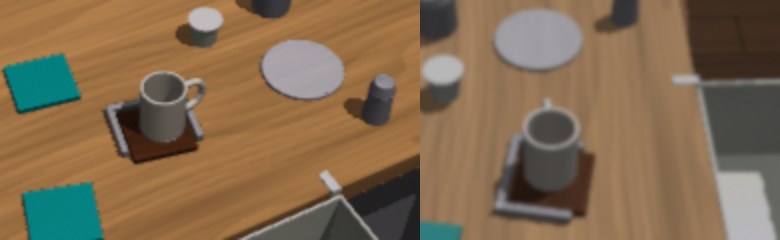

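The crop confirms it: the mug is on the dark-brown coaster in the steel dock. The tray is bare, and the straps and caddy lie to +x. Next I'll move the wrist camera above the dock.

```bash
python3 - <<'E'
from h import *
o=down(np.pi/2)
bot.move_ptp([0.48,0.10,0.33],o); print(bot.sense()['q'].round(2))
a=grab('wrist'); np.savez('pics/w1',**{k:a[k] for k in('img','range_z','K','Rw','c')})
bot.move_ptp([0.50,-0.02,0.33],o)
b=grab('wrist'); np.savez('pics/w2',**{k:b[k] for k in('img','range_z','K','Rw','c')})
cv2.imwrite('pics/w12.png',np.hstack([cv2.resize(x['img'],(400,300)) for x in(a,b)])[...,::-1]); print(a['c'],b['c'])
for d in (a,b):
    W=cloud(d)
    near=np.hypot(W[...,0]-.488,W[...,1]-.041)<.075
    P=W[near&(W[...,2]>.078)]; 
    if len(P): print('rim top',np.percentile(P[:,2],[50,95]),cv2.minEnclosingCircle(P[:,:2].astype(np.float32)))
    hsv=cv2.cvtColor(d['img'],cv2.COLOR_RGB2HSV)
    nb=np.hypot(W[...,0]-.488,W[...,1]-.041)<.09
    m=nb&(W[...,2]>.004)&(W[...,2]<.020)
    P=W[m]; print('dock+coaster',len(P),cv2.minAreaRect(P[:,:2].astype(np.float32)))
    br=m&(hsv[...,1]>90)&(hsv[...,2]<110)
    P=W[br]; print('coaster',len(P),np.median(P[:,2]),cv2.minAreaRect(P[:,:2].astype(np.float32)))
    h=nb&(W[...,2]>.035)&(W[...,2]<.07)&(W[...,1]>.08); P=W[h]; print('handle',len(P),np.mean(P,0) if len(P) else 0)
    r=W[...,2]; print('tray',end=' '); t=(np.hypot(W[...,0]-.479,W[...,1]-.272)<.09)&(hsv[...,1]<70)&(r<.015); P=W[t]; print(len(P), (np.median(P[:,2]),cv2.minEnclosingCircle(P[:,:2].astype(np.float32))) if len(P)>9 else 0)
E
```

```text
[-0.03 -0.21  1.82  0.    1.54 -0.03]
[0.48006229 0.18353376 0.49786097] [0.50031726 0.06297978 0.49788676]
rim top [0.37868013 0.42211557] ((0.4841664731502533, 0.06693126261234283), 0.057972971349954605)
dock+coaster 3168 ((0.4812197983264923, 0.03144526854157448), (0.11510525643825531, 0.10297130793333054), 79.06875610351562)
coaster 1058 0.009920030073489877 ((0.4871726632118225, 0.030947400256991386), (0.08822531998157501, 0.08885645866394043), 79.23612213134766)
handle 79 [0.48212686 0.10142019 0.06145943]
tray 5955 (np.float64(0.00586428758883778), ((0.4775557816028595, 0.27596643567085266), 0.06145033612847328))
rim top [0.43253776 0.44004787] ((0.4920748770236969, 0.012390825897455215), 0.06578399986028671)
dock+coaster 4801 ((0.4813069999217987, 0.031226586550474167), (0.11495672911405563, 0.10294187813997269), 79.00032806396484)
coaster 1659 0.009933162328990497 ((0.4870140254497528, 0.029882751405239105), (0.08987067639827728, 0.08899199217557907), 79.0760726928711)
handle 64 [0.48223951 0.10009028 0.06414736]
tray 0 0
```

View pics/w12.png

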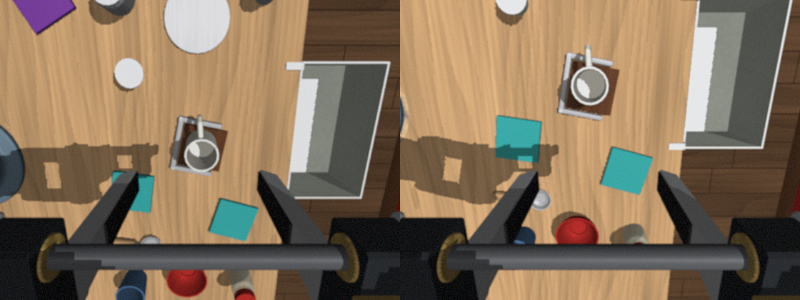

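The dock opens toward roughly −11° (+x, slightly −y). The coaster centre is about (0.487, 0.030) with its top at 10 mm, and the mug handle points to +y. I'll now refine the mug rim, with the gripper pixels excluded, and the caddy.

```bash
python3 - <<'E'
from h import *
from scipy.optimize import least_squares
D=[dict(np.load(f'pics/{n}.npz')) for n in('w1','w2')]
cs=[]
for d in D:
    W=cloud(d); near=np.hypot(W[...,0]-.488,W[...,1]-.041)<.055
    m=near&(W[...,2]>.08)&(W[...,2]<.092)
    P=W[m]
    # rim outer contour, ellipse centre in image
    mk=cv2.morphologyEx(m.astype(np.uint8),cv2.MORPH_CLOSE,np.ones((3,3)))
    cn=max(cv2.findContours(mk,0,1)[0],key=len); e=cv2.fitEllipse(cn); cs.append(e[0])
    f=least_squares(lambda p:np.hypot(P[:,0]-p[0],P[:,1]-p[1])-p[2],[.488,.041,.029],loss='soft_l1',f_scale=.001).x
    print('rim',len(P),f.round(4),'z',np.median(P[:,2]).round(4),'ellipse',e, onz(d,*e[0],.085).round(4))
    h=(np.hypot(W[...,0]-f[0],W[...,1]-f[1])<.08)&(np.hypot(W[...,0]-f[0],W[...,1]-f[1])>.037)&(W[...,2]>.025)&(W[...,2]<.08)
    H=W[h]; print('handle',len(H),np.median(H,0).round(3))
    if len(H): v=np.median(H,0)-[*f[:2],0]; print('angle',np.degrees(np.arctan2(v[1],v[0])))
    c=(abs(W[...,2]+.012)<.005)&(W[...,0]>.68)&(W[...,0]<.9); C=W[c]; print('caddy',np.percentile(C,[1,50,99],axis=0).round(3).tolist())
    g=(abs(W[...,2])<.004)&(abs(W[...,1]-.05)<.08)&(W[...,0]<.75); print('edge',np.percentile(W[g][:,0],99.8))
# triangulate rim centre
A=np.zeros((3,3));b=np.zeros(3)
for d,e in zip(D,cs):
    r=ray(d,*e); r/=np.linalg.norm(r); M=np.eye(3)-np.outer(r,r); A+=M;b+=M@d['c']
print('triang',np.linalg.solve(A,b).round(4))
E
```

```text
rim 510 [0.4856 0.0403 0.0287] z 0.0847 ellipse ((281.6366271972656, 217.13731384277344), (45.97468948364258, 47.65023422241211), 90.67752838134766) [0.4856 0.0409 0.085 ]
handle 206 [0.482 0.093 0.072]
angle 93.64480727160074
caddy [[0.682, -0.098, -0.017], [0.833, 0.075, -0.012], [0.856, 0.202, -0.01]]
edge 0.6767424563959582
rim 567 [0.4859 0.0397 0.0287] z 0.0847 ellipse ((264.9029541015625, 119.98591613769531), (51.78824234008789, 53.052059173583984), 170.25933837890625) [0.4858 0.0403 0.085 ]
handle 227 [0.483 0.09  0.072]
angle 92.6768202686619
caddy [[0.682, -0.099, -0.017], [0.851, 0.026, -0.013], [0.857, 0.185, -0.01]]
edge 0.6771089276525271
triang [0.4857 0.0401 0.0828]
```

```bash
python3 - <<'E'
from h import *
o=down(np.radians(93)); p=np.array([.4857,.0402])
bot.move_ptp([*p,.16],o)
print(bot.move_straight([*p,.042],max_speed=.1,guard=6), bot.sense()['tcp_pos'])
bot.set_gripper(.05,f_grip=20); s=bot.sense(); print(s['gripper_width'],s['gripper_force'],s['ft_force'])
if s['gripper_width']>.057:
    bot.move_straight([*p,.14],max_speed=.08)
    s=bot.sense(); print(s['gripper_width'],s['gripper_force'],s['ft_force'],s['t'])
    d=grab('wrist'); save(d,'lift.png')
    e=grab('side'); cv2.imwrite('pics/lift2.png',np.hstack([cv2.resize(x['img'],(400,300)) for x in(d,e)])[...,::-1])
    W=cloud(e); hsv=cv2.cvtColor(e['img'],cv2.COLOR_RGB2HSV)
    m=(hsv[...,1]>90)&(hsv[...,2]<110)&(abs(W[...,2]-.01)<.006)&(np.hypot(W[...,0]-.487,W[...,1]-.03)<.09)
    print('coaster',cv2.minAreaRect(W[m][:,:2].astype(np.float32)))
E
```

```text
False [0.48633239 0.04013292 0.04267731]
0.060512480040817565 19.99112159013748 [0.00857312 0.46248492 0.87340357]
0.060066995079920776 19.990798830986023 [ 0.26007817  0.31292017 -1.73803681] 6.875
coaster ((0.4714011251926422, 0.014821376651525497), (0.1248607486486435, 0.12430601567029953), 83.08509063720703)
```

View pics/lift2.png

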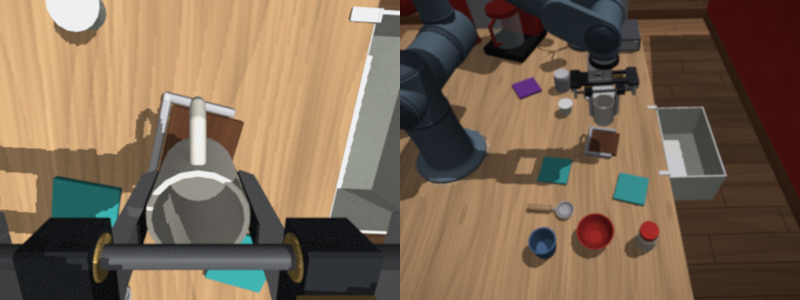

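The mug is held upright between the fingers (wrist crop, 200,215) and the coaster is still in its dock (side, 602,140). Now I'll place the mug on the tray.

```bash
python3 - <<'E'
from h import *
p=np.array([.4785,.2745])
bot.move_straight([*p,.14],max_speed=.15)
bot.move_straight([*p,.044],max_speed=.1)
g=bot.move_straight([*p,.035],max_speed=.01,guard=3); s=bot.sense(); print(g,s['tcp_pos'],s['ft_force'])
z=s['tcp_pos'][2]
bot.set_gripper(.085); bot.move_straight([*p,.16],max_speed=.15)
bot.move_straight([.48,.17,.30],max_speed=.25)
d=grab('wrist'); W=cloud(d); c=np.hypot(W[...,0]-p[0],W[...,1]-p[1]); print('t',bot.sense()['t'])
from scipy.optimize import least_squares
P=W[(c<.05)&(W[...,2]>.075)&(W[...,2]<.09)]; f=least_squares(lambda q:np.hypot(P[:,0]-q[0],P[:,1]-q[1])-q[2],[*p,.029],loss='soft_l1',f_scale=.001).x; print('mug',f,np.percentile(P[:,2],[5,50,95]))
hsv=cv2.cvtColor(d['img'],cv2.COLOR_RGB2HSV)
T=W[(c<.09)&(hsv[...,1]<70)&(W[...,2]<.012)&(W[...,2]>.003)]; print('tray',cv2.minEnclosingCircle(T[:,:2].astype(np.float32)),np.median(T[:,2]))
n=np.hypot(W[...,0]-.487,W[...,1]-.03)<.09
m=n&(hsv[...,1]>90)&(W[...,2]>.004)&(W[...,2]<.02); print('coaster',cv2.minAreaRect(W[m][:,:2].astype(np.float32)))
m=n&(W[...,2]>.004)&(W[...,2]<.02);print('dock',cv2.minAreaRect(W[m][:,:2].astype(np.float32)))
save(d,'placed.png')
E
```

```text
True [0.4785295  0.27450887 0.03807096] [-0.09088669 -0.31377859  4.23753414]
t 12.875
mug [0.4780209  0.27369275 0.02858969] [0.07780517 0.08065234 0.08204136]
tray ((0.4770941138267517, 0.27514761686325073), 0.060076382011175156) 0.006276701301439314
coaster ((0.48770347237586975, 0.030323168262839317), (0.09039714932441711, 0.09019847214221954), 79.2494888305664)
dock ((0.48135054111480713, 0.03137442469596863), (0.11604249477386475, 0.1031157597899437), 78.94233703613281)
```

View pics/placed.png

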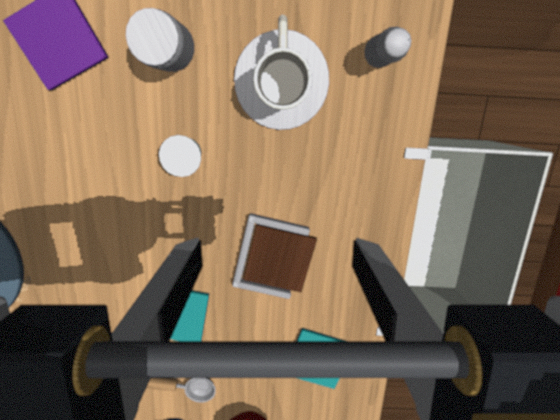

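The mug stands upright within 1.5 mm of the tray centre (pixel 282,78). The coaster is free in its dock (278,258), facing −10.9°. Next I'll press it with two fingertips and slide it, servoing the force.

```bash
cat > slide.py <<'E'
from h import *
def slide(a,b,z,step=.015,speed=.06,F=8):
    "slide from a to b (xy) holding about F newtons down; returns z, log"
    n=int(np.ceil(np.linalg.norm(b-a)/step)); log=[]
    for k in range(1,n+1):
        bot.move_straight([*(a+(b-a)*k/n),z],max_speed=speed)
        f=bot.sense()['ft_force']; fz=f[2]-F0[2]; log.append((round(fz,1),round(float(np.hypot(*(f-F0)[:2])),1)))
        if fz>22: print('stop: force'); break
        z-=float(np.clip((F-fz)*K,-.001,.001))
    return z,log
F0=None; K=5e-5
E
python3 - <<'E'
import slide as S
from h import *
th=np.radians(-10.9); u=np.array([np.cos(th),np.sin(th)]); c=np.array([.4875,.0303]); o=down(th+np.pi)
bot.set_gripper(.040,f_grip=20)
bot.move_ptp([*c,.10],o); bot.move_straight([*c,.030],max_speed=.08); bot.dwell(.3)
S.F0=bot.sense()['ft_force'].copy(); print('F0',S.F0)
g=bot.move_straight([*c,.014],max_speed=.008,guard=5); bot.dwell(.2); s=bot.sense(); z0=s['tcp_pos'][2]
print(g,z0,s['ft_force']-S.F0)
z=z0; pf=None
for i in range(12):
    f=bot.sense()['ft_force'][2]-S.F0[2]
    if f>7: break
    z-=.0002; bot.move_straight([*c,z],max_speed=.01); print(round(z,4),(bot.sense()['ft_force']-S.F0).round(1))
np.savez('st',z=z,z0=z0,F0=S.F0,c=c,u=u)
print(bot.sense()['tcp_pos'],bot.sense()['t'])
E
```

```text
F0 [ 0.12534523 -0.07840409  0.2626141 ]
True 0.021255565531401815 [-0.63315197  0.58246919  4.94622315]
0.0211 [-0.6 -0.2  4.9]
0.0209 [-2.2  0.2  6.9]
0.0207 [-2.3  0.7  7.7]
[0.48771275 0.03027509 0.02122141] 18.5833
```

```bash
python3 - <<'E'
import slide as S
from h import *
st=np.load('st.npz'); S.F0=st['F0']; c,u=st['c'],st['u']; z=float(st['z'])
z,l=S.slide(c,c+.03*u,z,step=.01); print(z,l)
z,l=S.slide(c+.03*u,c+.09*u,z); print(z,l,bot.sense()['tcp_pos'],bot.sense()['t'])
np.savez('st',**{**st,'z':z})
for n in('scene','side'):
    d=grab(n); W=cloud(d); hsv=cv2.cvtColor(d['img'],cv2.COLOR_RGB2HSV)
    m=(hsv[...,1]>90)&(hsv[...,2]<90)&(abs(W[...,2]-.01)<.004)&(np.hypot(W[...,0]-.576,W[...,1]-.013)<.075)
    print(n,m.sum(),cv2.minAreaRect(W[m][:,:2].astype(np.float32)))
    if n=='side': a=d['img']
cv2.imwrite('pics/sl.png',cv2.resize(a[120:260,200:400],None,fx=3,fy=3)[...,::-1])
E
```

```text
0.0204328572560587 [(np.float64(5.0), 2.4), (np.float64(7.3), 0.3), (np.float64(7.2), 1.0)]
0.02028374624566424 [(np.float64(7.3), 0.1), (np.float64(7.2), 1.3), (np.float64(6.2), 0.8), (np.float64(8.0), 0.5), (np.float64(8.3), 1.2)] [0.57674155 0.01319622 0.02125809] 21.2833
scene 676 ((0.5772226452827454, 0.010676629841327667), (0.0884576141834259, 0.09223171323537827), 79.87635803222656)
side 511 ((0.5763828754425049, 0.011198267340660095), (0.0870521143078804, 0.08690919727087021), 77.7242660522461)
```

View pics/sl.png

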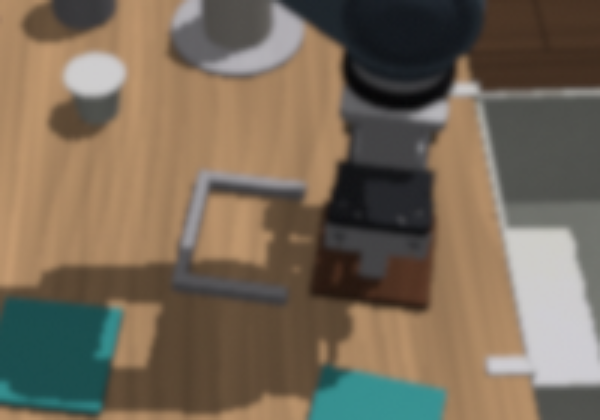

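The coaster is now fully clear of the dock. I'll slide it on towards the edge, steering to the middle of the caddy and stopping with the fingers still over the counter.

```bash
python3 - <<'E'
import slide as S
from h import *
st=np.load('st.npz'); S.F0=st['F0']; c,u=st['c'],st['u']; z=float(st['z'])
b=np.array([.655,.040])
z,l=S.slide(c+.09*u,b,z); print(l,bot.sense()['tcp_pos'])
bot.move_straight([*b,.06],max_speed=.1)
r=b-.085*u-[0,.002]; bot.move_straight([*r,.06],max_speed=.15); 
d=grab('side'); W=cloud(d); hsv=cv2.cvtColor(d['img'],cv2.COLOR_RGB2HSV)
m=(hsv[...,1]>90)&(hsv[...,2]<90)&(abs(W[...,2]-.01)<.004)&(np.hypot(W[...,0]-.655,W[...,1]-.04)<.075)
print(m.sum(),cv2.minAreaRect(W[m][:,:2].astype(np.float32)),bot.sense()['t'])
cv2.imwrite('pics/sl2.png',cv2.resize(d['img'][120:260,250:450],None,fx=3,fy=3)[...,::-1])
E
```

```text
[(np.float64(7.3), 0.7), (np.float64(7.7), 0.6), (np.float64(7.5), 1.6), (np.float64(7.1), 0.8), (np.float64(6.8), 1.5), (np.float64(6.5), 0.4)] [0.65585896 0.0400582  0.02128224]
1057 ((0.656185507774353, 0.03889196366071701), (0.0887100026011467, 0.08728796243667603), 79.2003402709961) 25.0
```

View pics/sl2.png

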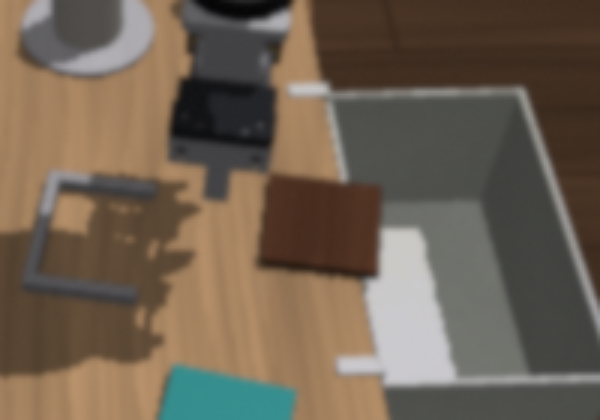

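The coaster overhangs the edge between the straps (crop 322,225), with the fingertips behind it. Now I'll push it over.

```bash
python3 - <<'E'
from h import *
st=np.load('st.npz'); u=st['u']; b=np.array([.655,.040]); r=b-.085*u-[0,.002]
print(bot.move_straight([*r,.0147],max_speed=.06,guard=5))
e=r+.135*u
print(bot.move_straight([*e,.0147],max_speed=.10,guard=20),bot.sense()['tcp_pos'],bot.sense()['ft_force'])
bot.dwell(.3)
bot.move_straight([*(e-.03*u),.0147+.05],max_speed=.12); bot.move_straight([.52,.05,.25],max_speed=.25); bot.dwell(.3)
ims=[]
for n in('scene','side'):
    d=grab(n); ims.append(cv2.resize(d['img'],(400,300))); W=cloud(d); hsv=cv2.cvtColor(d['img'],cv2.COLOR_RGB2HSV)
    m=(W[...,0]>.68)&(W[...,0]<.86)&(W[...,1]>-.1)&(W[...,1]<.2)&(hsv[...,1]>100); print(n,m.sum(),np.nanmedian(W[m],0) if m.any() else '')
print(bot.sense()['t']); cv2.imwrite('pics/end.png',np.hstack(ims)[...,::-1])
E
```

```text
False
False [0.70362944 0.02873072 0.01459204] [-0.68544841  0.75878981 -0.39641662]
scene 4511 [ 0.76372924  0.04431028 -0.7493648 ]
side 548 [ 0.78071779  0.02299019 -0.14700248]
29.8583
```

View pics/end.png

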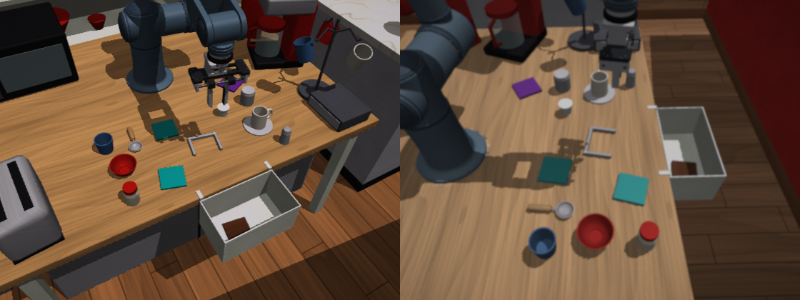

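The coaster lies on the caddy floor (scene 236,228; side 683,168; z ≈ −0.15). The mug is upright on the tray, the other things are where they were, and the arm is clear, so I'm handing in.

```bash
python3 -c "
from cell import bot
bot.dwell(.5); print(bot.hand_in())"
```

```text
the job is handed in; nothing more can be done
None
```

Job handed in at about 30 s: the mug stands upright within about 1.5 mm of the tray's centre, and the dark wooden coaster slid out of its dock without being lifted, under about 8 N, and dropped into the caddy.

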